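Pop open the push-to-open butter dish

TASK

Open the white butter dish on the counter: press the dark grey spot at the front of its lid down until the catch lets go, take the finger away so that the spring lifts the lid ajar by itself, then push the lid's front edge up and back with the fingers until the lid stands upright and stays there. Nothing is to be picked up: keep the blue sugar box shut, leave the other things where they are, and finish clear of everything.

Things in the scene. Friction and masses are not known exactly. Their poses are not given: they have to be found in the camera images.
- butter_dish: white plastic butter dish, fixed to the counter, 120 mm deep (its x), 170 mm wide (its y), 74 mm tall with the lid shut. Origin: centre of its underside, on the counter. Its x axis points from the front (the pressed side) to the hinge at the back, y along the hinge, z up. It may be turned up to 0.5 rad from the robot's x.
- butter_hinge (a point): middle of the hinge line of the white lid, along the dish's y; 60 mm behind the dish's origin and 66 mm up, level with the lid's underside
- butter_press (a point): centre of the dark grey round thumb spot (24 mm across) on top of the white lid, 108 mm in front of the hinge; moves with the lid. At height 74 mm when shut. Pressing here about 5 mm down with 3 to 6 N frees the catch; the lid meets a hard stop at 7.5 mm. The lid stays down while it is held down; once the finger is withdrawn, a damped spring lifts it in about 1 to 2 s to roughly 0.6 rad, where it stays.
- butter_edge (a point): middle of the white lid's front edge, half-way up its thickness, where to push it (the lid is a plate 8 mm thick, 176 mm wide), 124 mm in front of the hinge; moves with the lid. From 35 to 75 mm to its -y side (as the dish's y goes) a small steel catch hook hangs 22 mm below the underside, 14 mm in from the edge; the underside is smooth at the middle
- butter_lid (a joint): angle of the white lid, rad: 0 shut, -0.07 pressed to the stop, about 0.6 ajar, 1.57 upright, 1.75 leaning back on its end stop. A stiff damped hinge: beyond ajar the lid stays where it is left, and takes 1 to 3 N square to the lid at its front edge, at up to 60 mm/s. Follow the edge round the hinge, rising as it rises: a dead level push from ajar rubs and may jam.
- sugar_dish: blue sugar box of the same shape and mechanism, 120 mm deep (its x), 170 mm wide (its y), 74 mm tall with the lid shut; it must stay shut. Origin: centre of its underside; it may be turned up to 0.5 rad
- sugar_lid (a joint): angle of the blue lid, rad: 0 shut; as the white one
- custard_cup: clear glass custard cup, 68 mm across, 50 mm tall; loose bystander. Origin: centre of its underside
- jam_jar: amber jam jar with red cap, 64 mm across, 85 mm tall; loose bystander. Origin: centre of its underside
- pepper_pot: dark steel pepper pot, 48 mm across, 80 mm tall; loose bystander. Origin: centre of its underside
- brush: orange silicone pastry brush lying flat, about 200 mm long and 18 mm high; loose bystander. Origin: under the middle of its length, on the counter; it lies roughly along the robot's y
- ramekin: small white ceramic bowl, 84 mm across, 45 mm tall; loose bystander. Origin: centre of its underside
Not all that is in view belongs to the job. What is meant by the butter_dish is not red, and is the larger of those in its own colour. Of the things that look like the sugar_dish, the largest one is meant.

How it is judged:
On the way, in this order (a step that is already met when the one before it is completed fails the run):
1. the front of the white lid is pressed down by the fingers (value of joint butter_lid below -0.03 rad and contact force between the fingers and butter_dish above 0.5 N), for 0.05 s.
2. the fingers are off the dish and the spring holds the lid ajar (0.4 to 0.85 rad) (value of joint butter_lid between 0.4 and 0.85 rad and contact force between the fingers and butter_dish below 0.1 N), for 0.2 s.
At the end, for the whole second after the job is handed in: The white lid stands at least 1.35 rad open (upright is 1.57) and at rest; the blue lid is shut (within 0.03 rad); every loose bystander is within 30 mm of where it began (value of joint butter_lid above 1.35 rad and velocity of joint butter_lid between -0.05 and 0.05 rad/s and value of joint sugar_lid between -0.03 and 0.03 rad and distance of each of custard_cup, jam_jar, pepper_pot, brush, ramekin from where it was at the start of the episode below 0.03 m); the robot touches nothing.
It fails at once if the blue sugar box is pressed or opened (not (value of joint sugar_lid between -0.03 and 0.03 rad)).
It fails at once if a bystander is knocked, carried or lifted (moved more than 30 mm) (distance of any of custard_cup, jam_jar, pepper_pot, brush, ramekin from where it was at the start of the episode above 0.03 m).
It fails at once if a bystander is lifted off the counter (height (world z) of any of custard_cup, jam_jar, pepper_pot, brush, ramekin above 0.012 m).
It also fails if it takes over 51 s, if anything falls off the work surface, if the arm or the gripper's body presses on something with over 40 N, if the wrist force passes 120 N, or if a joint passes its speed limit or range.

ROBOT

A 6-joint arm with a two-finger parallel gripper is mounted at the origin on the work surface. World frame = base frame: x ahead of the robot, y to its left, z up, the work surface at z = 0. Lengths are in m, angles in rad, forces in N, time in s.
With the tool pointing down it reaches from about 0.275 to 0.875 m from the base axis. Payload 12.5 kg.
Tool frame: the origin (TCP) lies on the centre line of the jaws, within the pads' length; the fingertips stand r.finger_overhang ahead of it and the grasp point (between the pads) lies 3 mm ahead of it (r.finger_overhang is the distance from the TCP to the fingertips, in m); z points along the fingers, y is the direction in which the jaws open and shut (so a half turn about z gives the same grasp; the last joint's range is limited). The gripper opens to 85 mm and grips with 20 to 120 N. Pads are 22 mm wide; open, the fingers measure 114 mm over their backs; the gripper's body (76 mm by 85 mm) begins 54 mm behind the grasp point. The pads swing forward as they close: fully open they stand 13 mm farther back than shut.
Start: joints at [1.235, 0.351, 1.652, -0, 1.139, -0.085], TCP at [0.136, 0.533, 0.233] pointing down, gripper open.
Joint ranges: [-2.75, 2.75], [-0.79, 2.1], [0.01, 2.65], [-1.57, 4.71], [0.07, 3.14], [-2.87, 2.87]. Speed limits (rad/s): [2.22, 2.22, 2.79, 3.14, 3.14, 3.14].

INTERFACE

Orientations are given as a unit quaternion [x, y, z, w].
In Python, from cell import r, optics gives the robot as it stands. The module is installed in compiled form; this text tells all that it offers. Calls block until the motion is done:
- r.move_to(position, orientation): joint-space move of the TCP to a pose.
- r.move_linear(position, rot=None, vel=0.15): straight line of the TCP; rot=None keeps the orientation; vel is the mean speed in m/s.
- r.set_joints(angles): joint-space move.
- r.set_gripper(opening, squeeze=None): opening from 0.0 (shut) to 1.0 (fully open); squeeze is the grip in N (None keeps the last); returns when the fingers have stopped.
- r.sleep(seconds).
- r.inverse_kinematics(position, orientation): joint angles nearest the present ones, or None.
- optics.get_image(name): name is "side" or "top"; returns a dict with "pixels" (384x512x3 uint8, red, green, blue), "depth" (384x512 float32, m along the optical axis (not along the pixel's ray), 0 where there is no reading), "fx", "fy", "cx", "cy" (pixels), "D" ([k1, k2, p1, p2, k3] as OpenCV has them; the pictures are not rectified), "camera_from_world" (4x4, takes a point from world to camera coordinates). Camera axes: x right, y down, z forward; pixel columns grow to the right and rows downward; lengths in m; the calibration is good to about 2 mm. A picture is of the moment at which its call begins.
A pose or a line that the arm cannot do raises r.PlanningError and nothing moves.
- r.hand_in(): hands the job in, once; it reports no verdict.
Readings, each from a call of its own:
- r.current_t(): time.
- r.current_q(): joint angles.
- r.current_qvel(): joint speeds.
- r.current_effort(): joint torques, N m.
- r.current_tool_pos(): TCP position.
- r.current_ee_rot(): TCP orientation.
- r.current_contact_force(): force on the tool from outside, world axes, zero at the start.
- r.current_torque(): the same for the moment, N m.
- r.current_opening(): opening from 0.0 (shut) to 1.0 (fully open).
Only numpy, scipy, OpenCV 4.12 (cv2) and the standard library are available. Lean on these libraries where they do the work, as an engineer would, in place of code of your own. Each camera call takes 0.05 s, during which the arm holds its last target. There are 200 camera calls.

## Working session

There is one attempt and no reset: what is moved stays moved. The work goes in short steps, each a Python script; the robot and the scene stay as the last script left them, time stands still between calls to the robot, and variables do not carry over. Pictures are saved under pics/ and viewed, about 8 in all and at most 12, crops included, and the job is handed in when it is done.

```bash
mkdir -p pics; cat > h.py <<'E'
import numpy as np, cv2
from cell import r, optics
def shot(n):
    im=optics.get_image(n); return im
def save(im,f): cv2.imwrite('pics/'+f,cv2.cvtColor(im,cv2.COLOR_RGB2BGR))
def KD(im): return np.array([[im['fx'],0,im['cx']],[0,im['fy'],im['cy']],[0,0,1.]]),np.array(im['D'],float)
def ray(im,uv):
    K,D=KD(im); p=cv2.undistortPoints(np.array(uv,float).reshape(-1,1,2),K,D).reshape(-1,2)
    T=np.linalg.inv(np.array(im['camera_from_world'])); d=np.c_[p,np.ones(len(p))]@T[:3,:3].T
    return T[:3,3],d
def onz(im,uv,z):
    o,d=ray(im,uv); return o+d*((z-o[2])/d[:,2])[:,None]
def deppts(im,uv):
    uv=np.array(uv).reshape(-1,2).astype(int); o,d=ray(im,uv); return o+d*im['depth'][uv[:,1],uv[:,0]][:,None]
E
python3 - <<'E'
from h import *
import pickle
for n in('top','side'):
    im=shot(n); pickle.dump(im,open(n+'0.pkl','wb')); save(im['pixels'],n+'0.png')
    print(n,np.linalg.inv(im['camera_from_world'])[:3].round(3).tolist(),im['fx'],im['D'])
print(r.finger_overhang,r.current_t(),r.current_ee_rot())
E
```

```text
top [[0.021, -0.997, 0.079, 0.41], [-1.0, -0.022, -0.008, 0.021], [0.009, -0.078, -0.997, 1.603]] 492.18530368618144 [-0.15937169  0.          0.          0.          0.        ]
side [[0.936, -0.239, 0.257, 0.177], [-0.351, -0.675, 0.649, -0.848], [0.018, -0.698, -0.716, 1.028]] 448.0858959527697 [0.04570969 0.         0.         0.         0.        ]
0.022 0.1 [ 1.25091780e-01  9.92145026e-01 -5.28523982e-04 -1.17977657e-04]
```

View pics/top0.png

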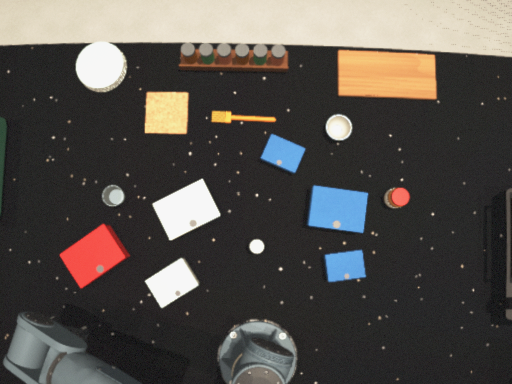

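View pics/side0.png

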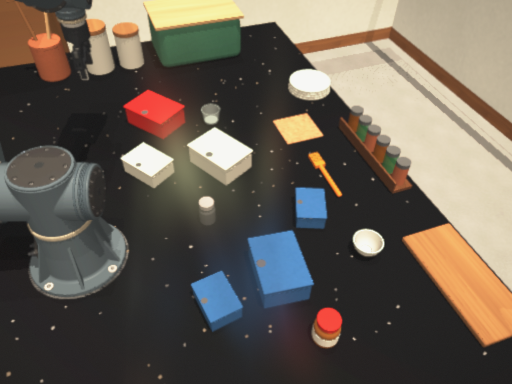

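The larger white dish is at top (187,210), with its grey spot at (193,223). The other candidates are the small white box at (172,283), which is smaller, and the red box at (95,256), which is the excluded colour. The blue sugar box is the largest blue one, at (337,209), with smaller blue boxes at (283,153) and (345,266). Next I'll measure the dish and confirm it in a crop.

```bash
python3 - <<'E'
from h import *
import pickle
im=pickle.load(open('top0.pkl','rb')); p=im['pixels'].astype(int)
hsv=cv2.cvtColor(im['pixels'],cv2.COLOR_RGB2HSV)
m=((p.min(2)>120)&(hsv[...,1]<60)).astype('uint8')
n,lab,st,c=cv2.connectedComponentsWithStats(m)
for i in range(1,n):
    if st[i,4]<60 or c[i][1]<60: continue
    ct=max(cv2.findContours((lab==i).astype('uint8'),0,1)[0],key=cv2.contourArea)
    w=onz(im,ct.reshape(-1,2),.074); R=cv2.minAreaRect((w[:,:2]*1000).astype(np.float32))
    print(c[i].round(),st[i,4],R, cv2.boxPoints(R).round().tolist())
l=lab[210,187]; ys,xs=np.where(lab==l)
d=deppts(im,np.c_[xs,ys]); print('lid z',np.percentile(d[:,2],[5,50,95]),'mean',d.mean(0))
sub=p[214:233,182:204]; g=sub.mean(2); mm=(g<150)
yy,xx=np.where(mm); k,lb,s2,c2=cv2.connectedComponentsWithStats(mm.astype('uint8'))
for i in range(1,k):
    uv=c2[i]+[182,214]; print('spot',uv,s2[i,4],onz(im,[uv],.074))
for nm,uv,z in(('cup',(113,196),.05),('pepper',(257,246),.08)): print(nm,onz(im,[uv],z))
a=cv2.resize(im['pixels'][170:315,90:270],None,fx=4,fy=4,interpolation=cv2.INTER_CUBIC); save(a,'crop1.png')
E
```

```text
[339. 127.] 549 ((747.2844848632812, -241.1088104248047), (81.62068939208984, 80.33755493164062), 0.2522166967391968) [[706.0, -201.0], [707.0, -281.0], [788.0, -281.0], [788.0, -201.0]]
[186. 209.] 2384 ((474.02947998046875, 234.21478271484375), (130.27713012695312, 178.1583709716797), 27.852054595947266) [[375.0, 283.0], [458.0, 125.0], [573.0, 186.0], [490.0, 343.0]]
[115. 196.] 229 ((509.0220642089844, 461.99273681640625), (56.73821258544922, 64.84954833984375), 61.876121520996094) [[467.0, 452.0], [524.0, 422.0], [551.0, 472.0], [494.0, 502.0]]
[256. 246.] 175 ((365.10791015625, 13.039861679077148), (43.2680778503418, 43.34217834472656), 1.18473482131958) [[343.0, 34.0], [344.0, -9.0], [387.0, -8.0], [386.0, 35.0]]
[172. 282.] 1480 ((246.10606384277344, 272.73004150390625), (102.08719635009766, 141.2047576904297), 33.35593795776367) [[165.0, 304.0], [242.0, 186.0], [328.0, 242.0], [250.0, 360.0]]
[ 34. 347.] 1383 ((-4.061859130859375, 703.6610717773438), (205.712646484375, 155.49053955078125), 65.1463394165039) [[-118.0, 643.0], [23.0, 578.0], [110.0, 764.0], [-31.0, 830.0]]
[26
[... 443 characters left out ...]
13793945), 58.05065155029297) [[-113.0, 720.0], [-97.0, 710.0], [-34.0, 811.0], [-50.0, 821.0]]
[261. 371.] 150 ((-32.48236083984375, -3.1525497436523438), (57.222686767578125, 158.1601104736328), 1.0303417444229126) [[-63.0, 75.0], [-60.0, -83.0], [-2.0, -82.0], [-5.0, 76.0]]
[ 72. 378.] 332 ((-63.952720642089844, 574.393310546875), (45.772193908691406, 155.29808044433594), 4.113890171051025) [[-92.0, 650.0], [-81.0, 495.0], [-36.0, 499.0], [-47.0, 653.0]]
lid z [0.0668593  0.07385934 0.07965773] mean [0.47436469 0.23343115 0.07705358]
spot [197.51851852 229.48148148] 81 [[0.41210048 0.1956559  0.074     ]]
cup [[0.51192683 0.47387697 0.05      ]]
pepper [[0.36534075 0.00999021 0.08      ]]
```

View pics/crop1.png

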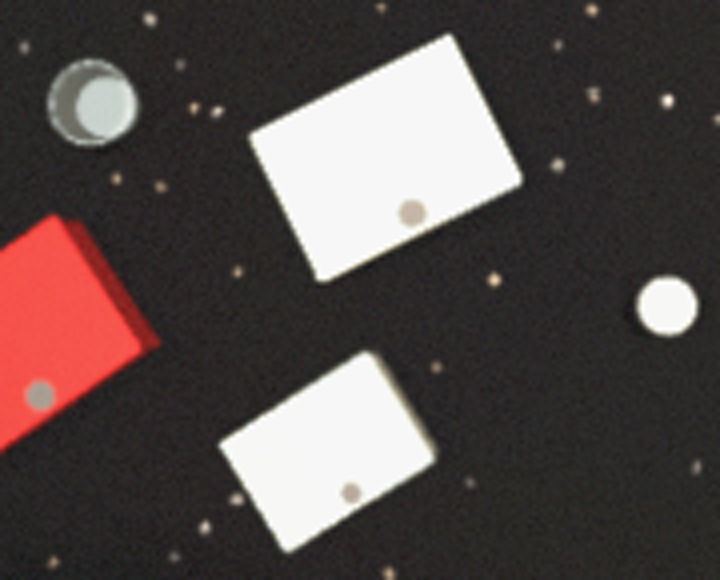

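Crop check: the dish at crop (385,155) is the larger white one, with its spot at crop (412,213), which is top pixel (193.0,223.3). Its lid measures 130×178 mm, against 102×141 mm for the small one. The yaw is 27.9° and lies within the stated range. I'll move to the press hover and press under force watch.

```bash
cat >> h.py <<'E'
from scipy.spatial.transform import Rotation as Ro
yaw=np.deg2rad(27.85); X=np.array([np.cos(yaw),np.sin(yaw),0]); Y=np.array([-np.sin(yaw),np.cos(yaw),0]); Z=np.array([0,0,1.])
O=np.array([.474,.2342,0]); H=O+.06*X+.066*Z
def q(a):
    d=np.sin(a)*X-np.cos(a)*Z; return Ro.from_matrix(np.c_[np.cross(Y,d),Y,d]).as_quat()
def push(phi,a=None,adv=.010,back=0,lat=0):
    a=.7*(np.pi/2-phi) if a is None else a
    C=H+.124*(-np.cos(phi)*X+np.sin(phi)*Z)+lat*Y
    f=np.sin(a)*X-np.cos(a)*Z; m=np.cos(a)*X+np.sin(a)*Z
    return C-(adv+back)*f-.011*m, q(a)
E
python3 - <<'E'
from h import *
import pickle
im=pickle.load(open('top0.pkl','rb'))
sp=onz(im,[(193.0,223.3)],.074)[0]; pr=O-.048*X+.074*Z; print('spot ray',sp,'from rect',pr)
for ph in(.3,.6,1,1.3,1.62): print(ph,push(ph)[0].round(3),r.inverse_kinematics(*push(ph)))
print(r.inverse_kinematics(*push(.3,back=.08)))
if np.linalg.norm(sp-pr)<.006:
    r.set_gripper(0.0); s=(sp+pr)/2
    r.move_to(s+[0,0,.022+.04],q(0)); r.sleep(.3)
    print(r.current_t(),r.current_tool_pos(),r.current_contact_force(),r.current_opening())
    i=shot('side'); save(cv2.resize(i['pixels'][60:260,100:366],None,fx=3,fy=3),'hover.png')
E
```

```text
spot ray [0.43094248 0.21028541 0.074     ] from rect [0.43155967 0.2117764  0.074     ]
0.3 [0.409 0.2   0.1  ] [0.24264804 0.42131381 2.51928054 2.84515294 0.69572355 1.64594557]
0.6 [0.423 0.207 0.137] [0.28666216 0.2171455  2.36566895 2.29414064 0.16685094 2.25537797]
1 [0.455 0.224 0.175] [ 0.33564473  0.20433714  2.08202538  0.1308618   0.4631501  -1.82674341]
1.3 [0.487 0.241 0.193] [ 0.36253939  0.30314386  1.84156131  0.0320922   0.80899787 -1.71429498]
1.62 [0.523 0.26  0.2  ] [ 0.383396    0.46256851  1.56954546 -0.00387787  1.14374283 -1.67180786]
[0.16169299 0.14144118 2.6436618  2.65694748 0.56026506 1.78166616]
2.8083 [0.43114483 0.21138018 0.1360562 ] [ 0.45511304 -0.15011457  0.77192576] -0.002114375462912685
```

View pics/hover.png

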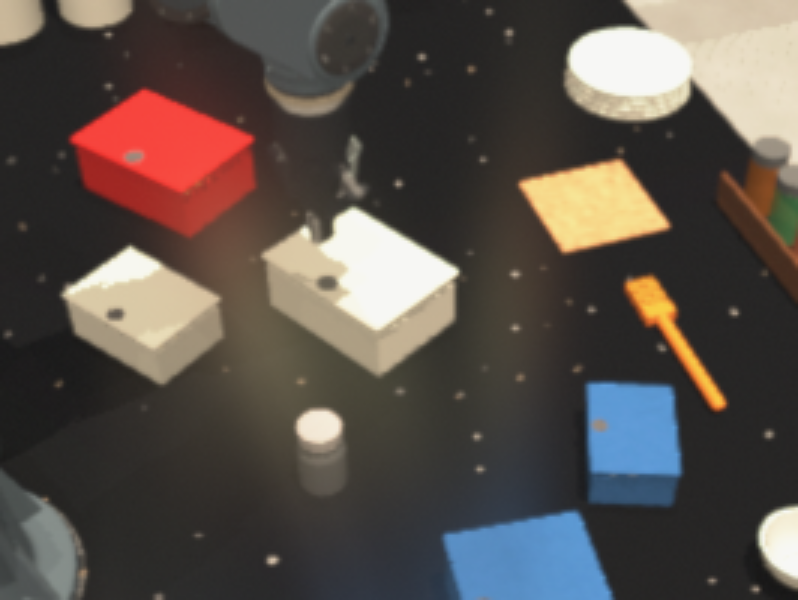

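The fingers hover over the spot at crop (327,283). Tilting more than about 30° flips the wrist, so I'll limit the push tilt to 0.35 rad. Pressing now.

```bash
python3 - <<'E'
from h import *
s=r.current_tool_pos(); r.move_linear([s[0],s[1],.022+.078],vel=.06); r.sleep(.2)
b=np.array(r.current_contact_force()); z=.100; z0=None; log=[]
while z>.084:
    z-=.001; r.move_linear([s[0],s[1],z],vel=.02); r.sleep(.05)
    f=np.array(r.current_contact_force())-b; log.append((round(z,4),round(r.current_tool_pos()[2],4),round(float(f[2]),2)))
    if abs(f[2])>.8 and z0 is None: z0=z
    if abs(f[2])>14 or (z0 and z<z0-.0075): break
r.sleep(.2); print(log,z0)
r.move_linear([s[0],s[1],.26],vel=.2)
p=np.array([s[0],s[1],.26]); r.sleep(1.5)
import pickle
t=shot('top'); i=shot('side'); pickle.dump((t,i),open('ajar.pkl','wb'))
save(cv2.resize(i['pixels'][60:260,100:366],None,fx=3,fy=3),'ajar.png'); print(r.current_t(), r.current_contact_force())
for ph in(.4,.6,1,1.3,1.62): print(ph,np.round(r.inverse_kinematics(*push(ph,a=.36*(1.6-ph)/1.2)),2))
print(np.round(r.inverse_kinematics(*push(.4,a=.36,back=.08)),2))
E
```

```text
[(0.099, np.float64(0.099), -0.89), (0.098, np.float64(0.098), -1.98), (0.097, np.float64(0.097), -1.44), (0.096, np.float64(0.096), -0.72), (0.095, np.float64(0.095), -1.21), (0.094, np.float64(0.094), -0.18), (0.093, np.float64(0.093), -1.08), (0.092, np.float64(0.092), -0.65), (0.091, np.float64(0.091), -0.79)] 0.099
9.3 [ 0.07952731 -0.77454281  0.0517257 ]
0.4 [ 0.32  0.25  2.21  0.18  0.33 -1.89]
0.6 [ 0.33  0.23  2.13  0.1   0.49 -1.8 ]
1 [ 0.35  0.27  1.93  0.03  0.76 -1.73]
1.3 [ 0.37  0.34  1.77  0.01  0.94 -1.7 ]
1.62 [ 0.38  0.45  1.59 -0.    1.11 -1.67]
[ 0.31  0.04  2.2   0.12  0.55 -1.84]
```

View pics/ajar.png

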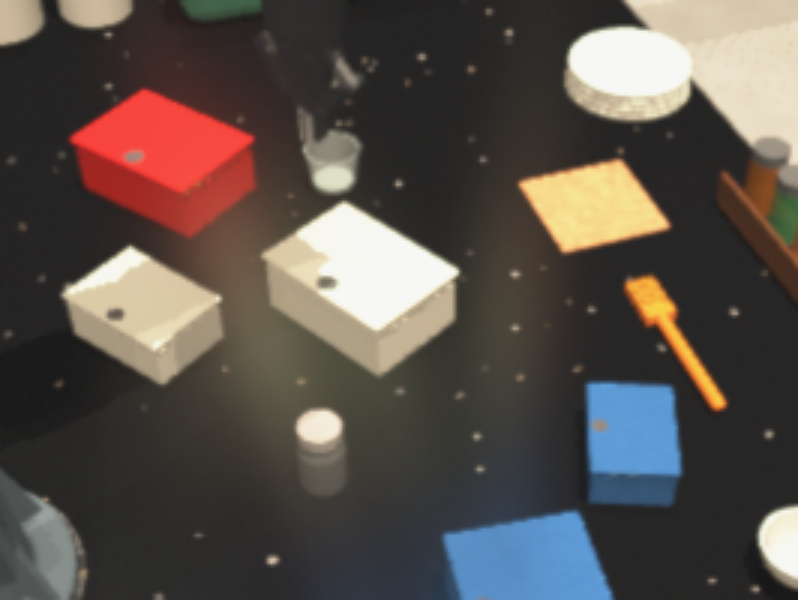

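The lid is still shut and there was no real contact: single force samples carry about 1 N of noise, and my threshold tripped on that. I'll repeat with averaged force and go deeper.

```bash
cat >> h.py <<'E'
def F(n=8):
    v=[]
    for _ in range(n): v.append(r.current_contact_force()); r.sleep(.015)
    return np.mean(v,0)
E
python3 - <<'E'
from h import *
s=r.current_tool_pos(); r.move_linear([s[0],s[1],.11],vel=.2); r.sleep(.2)
b=F(20); r.move_linear([s[0],s[1],.094],vel=.06); z=.094; log=[]
while z>.070:
    z-=.001; r.move_linear([s[0],s[1],z],vel=.03)
    f=F()-b; log.append((round(z,4),round(float(f[2]),2)))
    if abs(f[2])>9: break
r.sleep(.1); print(log)
r.move_linear([s[0],s[1],.26],vel=.2); r.sleep(1.5)
import pickle
t=shot('top'); i=shot('side'); pickle.dump((t,i),open('ajar.pkl','wb'))
save(cv2.resize(i['pixels'][60:260,100:366],None,fx=3,fy=3),'ajar2.png'); print(r.current_t())
E
```

```text
[(0.093, 0.19), (0.092, 0.11), (0.091, -0.49), (0.09, 0.2), (0.089, 0.05), (0.088, 0.26), (0.087, -0.36), (0.086, 0.05), (0.085, -0.11), (0.084, -0.11), (0.083, -0.16), (0.082, 0.09), (0.081, -0.02), (0.08, -0.16), (0.079, 0.46), (0.078, 0.1), (0.077, -0.02), (0.076, 1.43), (0.075, 1.82), (0.074, 3.56), (0.073, 4.14), (0.072, 5.45), (0.071, 4.75), (0.07, 4.68)]
23.15
```

View pics/ajar2.png

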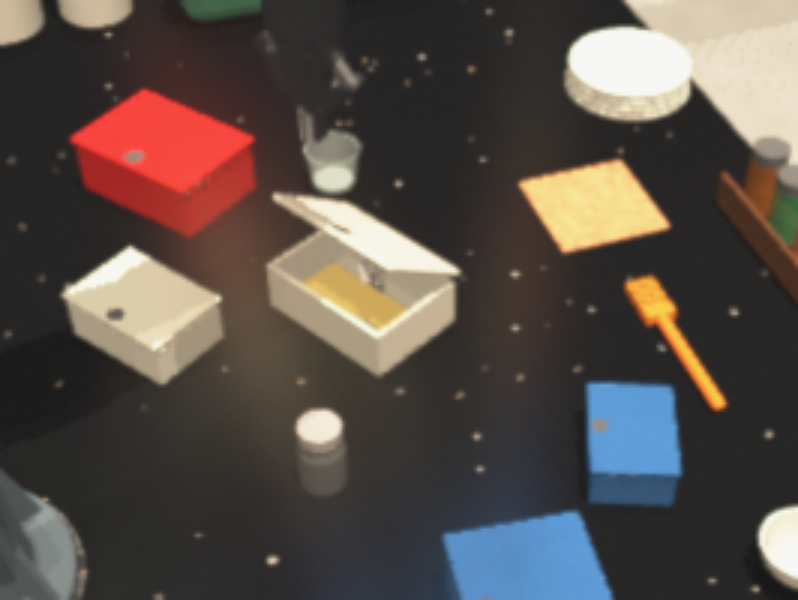

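The lid is ajar. Contact came about 20 mm lower than the overhang implied, so I'll check offline where the fingertip really is. I'll measure the ajar angle from the same pictures.

```bash
python3 - <<'E'
from h import *
import pickle
t,i=pickle.load(open('ajar.pkl','rb'))
s=r.current_tool_pos(); print(s,r.finger_overhang,r.current_opening())
def pj(im,P):
    K,D=KD(im);T=np.array(im['camera_from_world']);return cv2.projectPoints(np.array(P,float).reshape(-1,3),cv2.Rodrigues(T[:3,:3])[0],T[:3,3],K,D)[0].reshape(-1,2)
a=i['pixels'][40:140,160:260].copy(); a=cv2.resize(a,None,fx=6,fy=6,interpolation=cv2.INTER_CUBIC); a=np.clip(a.astype(float)*1.8,0,255).astype('uint8')
for dz,c in((0,(255,0,0)),(.003,(255,255,0)),(.022,(0,255,0))):
    u=(pj(i,s-[0,0,dz])[0]-[160,40])*6; print(dz,u/6+[160,40]); cv2.circle(a,tuple(int(v) for v in u),5,c,1)
save(a,'tip.png')
# ajar angle: lid points (bright/any) from depth in top & side within lid strip
for im in(t,i):
    ys,xs=np.where(im['depth']>0); P=deppts(im,np.c_[xs,ys])-H
    u,v,w=P@X,P@Y,P[:,2]; k=(abs(v)<.08)&(u<-.03)&(u>-.125)&(w>.02)&(w<.13)&(np.hypot(u,w)<.128)
    if k.sum()>20: print(k.sum(),'angle',np.percentile(np.arctan2(w[k],-u[k]),[10,50,90]))
E
```

```text
[0.43119991 0.21128028 0.2599864 ] 0.022 -0.0013220716712982862
0 [203.9118737  105.59616242]
0.003 [203.97845421 106.45568147]
0.022 [204.39460933 111.83235942]
318 angle [0.65086343 0.70305768 0.77713942]
395 angle [0.61358659 0.68237948 0.74604474]
```

View pics/tip.png

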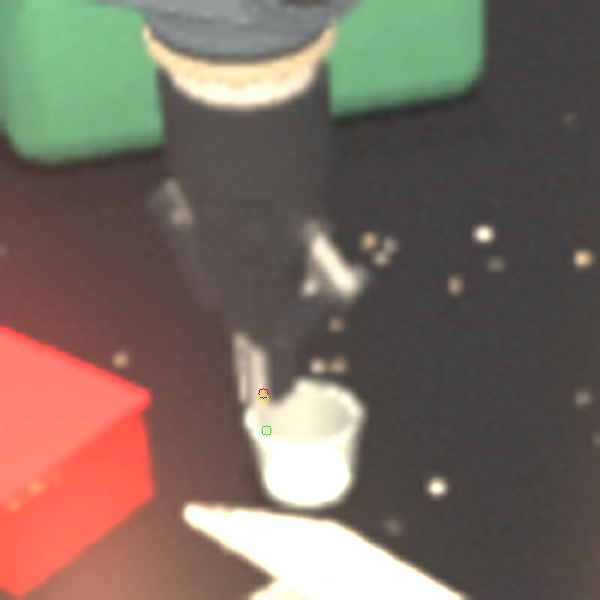

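The picture puts the fingertip about 3 mm ahead of the TCP at tip.png (265,400), which agrees with the contact height. The lid is ajar at about 0.6 rad (0.68–0.70 measured on its top face, less the thickness offset). Now I'll push along the arc.

```bash
python3 - <<'E'
from h import *
A=lambda ph:.36*(1.6-ph)/1.2
P=lambda ph,**k:push(ph,a=A(ph),adv=-.008,**k)
r.move_to(*P(.4,back=.09)); b=F(8)
r.move_linear(P(.4)[0],vel=.12); log=[]
for ph in np.linspace(.46,1.6,20):
    p,o=P(ph); r.move_linear(p,o,vel=.035)
    f=F(2)-b; log.append((round(ph,2),f@X.round(2),f[2].round(2)))
    if np.linalg.norm(f)>12: print('STOP'); break
print([(a,round(float(x),1),float(z)) for a,x,z in log]); print(r.current_t())
import pickle
t=shot('top'); i=shot('side'); pickle.dump((t,i),open('up.pkl','wb'))
save(cv2.resize(i['pixels'][60:260,100:366],None,fx=3,fy=3),'up.png')
E
```

```text
[(np.float64(0.46), -0.4, -0.08), (np.float64(0.52), 0.2, 0.76), (np.float64(0.58), -0.4, -0.18), (np.float64(0.64), -0.4, -0.27), (np.float64(0.7), -0.2, 0.13), (np.float64(0.76), -0.2, -0.14), (np.float64(0.82), -0.1, -0.62), (np.float64(0.88), -0.5, -0.01), (np.float64(0.94), -0.1, 0.14), (np.float64(1.0), -0.1, -0.53), (np.float64(1.06), 0.4, -0.06), (np.float64(1.12), -0.2, 0.37), (np.float64(1.18), -0.1, 0.51), (np.float64(1.24), -0.4, 0.07), (np.float64(1.3), -0.1, -0.14), (np.float64(1.36), -0.3, -0.65), (np.float64(1.42), -0.0, 0.6), (np.float64(1.48), -0.1, 0.16), (np.float64(1.54), -0.6, -0.29), (np.float64(1.6), 0.2, 0.51)]
32.7083
```

View pics/up.png

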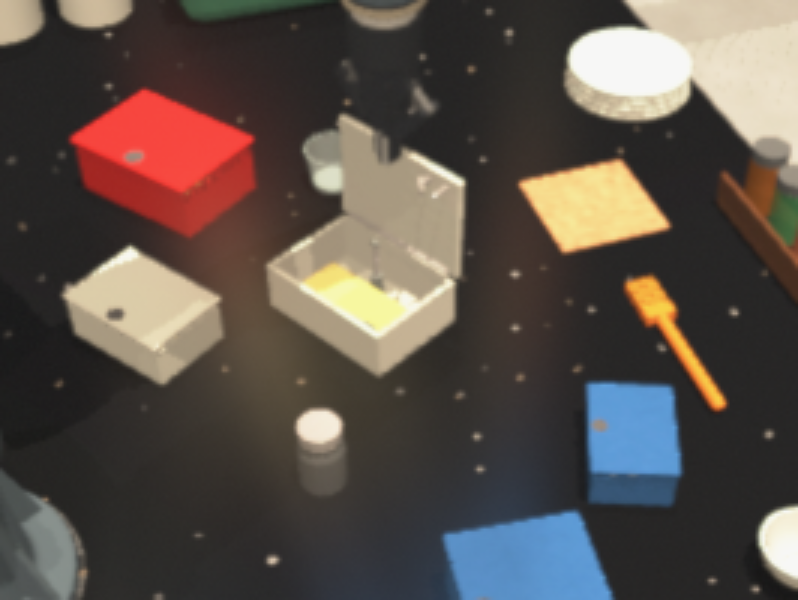

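The lid stands upright at crop (405,190), with the fingers touching its top edge. I'll back off in front and up, then check.

```bash
python3 - <<'E'
from h import *
s=np.array(r.current_tool_pos())
r.move_linear(s-.04*X,vel=.1); r.move_linear(s-.12*X+.1*Z,vel=.15); r.sleep(.5)
t=shot('top'); i=shot('side')
import pickle; t0=pickle.load(open('top0.pkl','rb')); i0=pickle.load(open('side0.pkl','rb'))
for im in(t,i):
    ys,xs=np.where(im['depth']>0); P=deppts(im,np.c_[xs,ys])-H
    u,v,w=P@X,P@Y,P[:,2]; k=(abs(v)<.075)&(abs(u)<.06)&(w>.05)&(w<.14)
    if k.sum()>20: print(k.sum(),'angle',np.percentile(np.arctan2(w[k],-u[k]),[10,50,90]))
d=np.abs(i['pixels'].astype(int)-i0['pixels']).max(2)
for n,(x,y) in dict(cup=(210,114),jar=(327,328),pepper=(206,211),brush=(325,173),ram=(368,243),sugar=(279,268)).items(): print(n,np.median(d[y-10:y+10,x-10:x+10]))
save(np.vstack([np.hstack([t['pixels'][:,:384],i['pixels'][:,90:474]])]),'end.png'); print(r.current_t(),F())
E
```

```text
374 angle [1.59490483 1.61420417 1.65483099]
682 angle [1.56810183 1.60202628 1.63194684]
cup 6.0
jar 4.0
pepper 3.0
brush 3.0
ram 5.0
sugar 7.0
34.9583 [ 0.16102068  0.16463458 -0.23634384]
```

View pics/end.png

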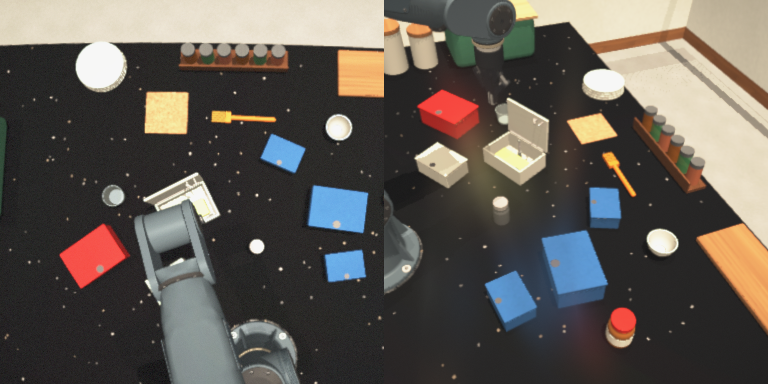

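The white lid is upright at end.png (525,125). The blue box (573,265) is shut, the bystanders are in place, and the gripper is clear. I'm handing in.

```bash
python3 -c "
from h import *
r.hand_in(); print(r.current_t())"
```

```text
the job is handed in; nothing more can be done
the job is handed in; nothing more can be done
```

The white butter dish is open: its lid stands upright by itself at about 1.6 rad. I handed the job in at about 35 s of the 51 s allowed. I pressed the grey spot, withdrew the finger so the spring lifted the lid ajar to about 0.6 rad, then pushed the front edge round the hinge and backed off.

**Last checks:**
- **Lid:** depth from both cameras gave 1.60–1.61 rad.
- **Blue box and bystanders:** the blue box is shut. It and the five bystanders look unchanged from the first side picture (compared by eye and pixel differences, not by measured positions).
- **Contact:** averaged wrist force was about 0.3 N, which is noise level, and the gripper is clear of the dish.

**What disagreed:**
- **First press:** it stopped short of the lid because force noise of about 1 N tripped my contact threshold. I repeated it with averaged force.
- **Fingertip position:** `r.finger_overhang` reads 22 mm, but contact height and a picture both put the shut fingertips about 3 mm ahead of the TCP. I used 3 mm for the push.
- **Push force:** the readings during the push never rose above noise, although 1–3 N was expected. The pictures, not the force, confirm that the lid moved.

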